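# Fetch a stirring bar pack from the lab's peg stand

## Robot

A 6-joint arm with a two-finger parallel gripper is mounted at the origin on the work surface. World frame = base frame: x ahead of the robot, y to its left, z up, the work surface at z = 0. Lengths are in mm, angles in rad, forces in N, time in s.
With the tool pointing down it reaches from about 375 to 925 mm from the base axis. Payload 5.7 kg.
Tool frame: the origin (TCP) lies midway between the tips of the shut fingers; the grasp point (between the pads) lies 19 mm behind it; z points along the fingers, x is the direction in which the jaws open and shut, and the axes are right-handed (so a half turn about z gives the same grasp; the last joint's range is limited). The gripper opens to 85 mm and grips with 20 to 120 N. Pads are 22 mm wide; open, the fingers measure 114 mm over their backs; the gripper's body (76 mm by 85 mm) begins 54 mm behind the grasp point. The pads swing forward as they close: fully open they stand 13 mm farther back than shut.
Start: joints at [1.076, 0.359, 1.51, -0, 1.272, -0.115], TCP at [222.431, 557.214, 231.267] pointing down, gripper open.
Joint ranges: [-2.97, 2.97], [-1.01, 2.36], [0.21, 2.38], [-0.96, 4.11], [0.2, 2.71], [-2.98, 2.98]. Speed limits (rad/s): [2.39, 2.39, 3.14, 3.14, 3.14, 3.14].

## Interface

Orientations are given as [roll, pitch, yaw] about the fixed x, y, z axes, in that order (R = Rz(yaw) Ry(pitch) Rx(roll)).
In Python, from station import manip, imaging gives the robot as it stands. The module is installed in compiled form; this text tells all that it offers.
- The arm moves only by the tool send_rows, never from a script. Its argument "moves" is a list that holds one entry, the list of rows, each a list of 7 numbers: the shift along the world's x, y, z in cm, then the turn, a rotation vector about the world's x, y, z in units of 8 degrees (1.0 is 8 degrees), then the opening, from -1 (shut) to 1 (fully open). A call has 1 to 8 rows; each row is the pose to reach, as a shift and turn from the pose commanded when the call began; what a row does not reach only later rows make up. A row lasts 1/10 s, in which the tool goes at most 50 mm and 8.59 degrees, less where a joint would pass 70% of its speed; a pose out of reach is approached as far as the arm can. A call with a gripper value outside its range is refused whole. The fingers move at their own pace and stop on an object; the grip force is fixed at half the most. Time passes only in rows, so rows that repeat a pose let the fingers close. It gives the time, the measured TCP pose, the force and the opening at its end, in the units of the state.
- manip.get_state(): the state, without advancing time (a new reading comes with each control period).
- imaging.grab_frame(name): name is "scene" or "side" or "wrist"; returns (picture, depth): 480x640x3 uint8, blue, green, red; 480x640 float32, mm along the optical axis (not along the pixel's ray), 0 where there is no reading.
- imaging.camera_info(name): a dict with "fx", "fy", "cx", "cy" (pixels), "position" and "rotation" of the camera in the world. Camera axes: x right, y down, z forward; pixel columns grow to the right and rows downward; lengths in mm; the calibration is good to about 2 mm. A picture is of the moment at which its call begins: read the wrist's pose just before it. camera_info takes no time and is no camera call; for the wrist camera it gives the pose at the moment of the call.
- manip.close_job(): hands the job in, once; it reports no verdict.
The state is a dict: "time_s": time; "joint_positions": joint angles; "joint_velocities": joint speeds; "effort": joint torques, N m; "eef_pos": TCP position; "tcp_rot": TCP orientation; "ft_force": force on the tool from outside, world axes, zero at the start; "ft_torque": the same for the moment, N m; "width": finger opening in mm.
Only numpy, scipy, OpenCV 4.12 (cv2) and the standard library are available. Lean on these libraries where they do the work, as an engineer would, in place of code of your own. Each camera call takes 0.05 s, during which the arm holds its last target.

## Task

Take the pack with the stirring bar (the wide, box-shaped clear one) off the peg stand: lift it so that its slot clears the upturned tip, slide it off forward without forcing the peg, and set it down gently, standing upright and let go, in the shallow steel tray in front of the magnetic stirrer. Leave the round stopper pack hanging on its peg.

Things in the scene. Friction and masses are not known exactly. Their poses are not given: they have to be found in the camera images.
- bar_pack: Pack to fetch, hung on any peg: clear box 36 (x) x 76 (y) x 62 (z) mm, white top and base, a white bar inside; above it an upright brown card header 8 mm thick (x), 60 wide (y), top at 144 mm. Peg slot 26 mm wide, 72 to 104 mm above the underside; pinch across the 8 mm in the solid 104 to 144 mm. Origin: centre of underside; z up, x as the stand's x. About 120 g; stands by itself.
- stopper_pack: The other pack, to be left hanging: the same header and slot on a round upright clear tub, 52 mm in diameter and 62 mm high, white top and base, with a black tapered rubber stopper inside. Origin: centre of the underside; z up.
- stand: Fixed steel stand: a 12 mm rail along y (top 170 mm up) with 3 pegs at y -95, 0, 95. Peg: 6 mm bar, axis 170 mm up, along the stand's -x (to the robot) for 72 mm, then turned up, ending at x -83; tip top 12 mm above the straight part. Packs hang near x -37; raised 12 to 26 mm (aim 19) a slot clears the tip. One peg has only a blank card. Origin: on the table under mid-rail; z up.
- tray: Fixed shallow steel tray, 190 (x) x 170 (y) mm outside, walls 4 mm thick and 16 mm high, floor about 4 mm thick. Origin: centre of its underside, on the table; z up. The magnetic stirrer (90 mm high) stands behind it (+x).
Mind the look-alikes: they are no part of the job. What is shaped like the bar_pack but red is not meant.

How it is judged:
By the outcome, as a careful person would: the job done as asked, in the order asked, and still so for the second after the job is handed in, with the robot touching nothing.
It also fails if it takes over 53 s, if anything falls off the work surface, if the arm or the gripper's body presses on something with over 40 N, if the wrist force passes 120 N, or if a joint passes its speed limit or range.

## Working session

There is one attempt and no reset: what is moved stays moved. The work goes in short steps, Python scripts to look and compute and a tool call to move; the robot and the scene stay as the last step left them, time stands still between calls to the robot, and variables do not carry over. Pictures are saved under pics/ and viewed, and the job is handed in when it is done.

Besides the shell and the picture viewer there is one more tool, called after ">>>" as name(argument=value, ...), one argument or row to a line, values as JSON. send_rows: Moves the arm, as the interface text tells. Its arguments: {"type":"object","properties":{"moves":{"type":"array"}},"required":["moves"]}

```bash
mkdir -p pics; python3 - <<'E'
from station import manip, imaging
import cv2, numpy as np
print(manip.get_state())
for n in ["scene","side","wrist"]:
    i=imaging.camera_info(n); print(n,i)
    p,d=imaging.grab_frame(n); cv2.imwrite(f"pics/{n}0.png",p); np.save(f"pics/{n}0.npy",d)
E
```

```text
{'time_s': 0.0, 'joint_positions': array([ 1.07590419e+00,  3.59514094e-01,  1.51144618e+00,  2.85995056e-05,
        1.27248444e+00, -1.15081283e-01]), 'joint_velocities': array([ 0.00223519,  0.00153565,  0.00119923, -0.00150209,  0.00142954,
       -0.00161237]), 'effort': array([ 1.46163666e-04, -5.27620232e+01, -2.78628033e+01,  1.02608049e-04,
        1.28296955e-02, -1.61070022e-05]), 'eef_pos': array([222.10864817, 556.64304914, 230.44293452]), 'tcp_rot': array([-3.14135285e+00,  1.83667610e-03,  1.19097727e+00]), 'ft_force': array([-0.70071087, -0.07267822, -0.53274776]), 'ft_torque': array([ 0.02547889, -0.02018709,  0.01655873]), 'width': 85.33647754786932}
scene {'fx': 467.2468807709769, 'fy': 467.2468807709769, 'cx': 310.9030626728698, 'cy': 244.34667552304822, 'position': array([1049.29425497,   85.79811841,  799.42922741]), 'rotation': array([-2.52777715e+00, -2.27212714e-03,  1.81194314e+00])}
side {'fx': 484.2923633894047, 'fy': 484.2923633894047, 'cx': 327.2143064774449, 'cy': 229.92613574796184, 'position': array([862.93393582, 437.20459115, 729.62721567]), 'rotation': array([-2.43163023,  0.00860513,  2.56057616])}
wrist {'fx': 385.75829229127567, 'fy': 385.75829229127567, 'cx': 322.77931687540075, 'cy': 243.06056297827067, 'position': array([149.01236614, 586.23966943, 373.02379912]), 'rotation': array([2.82574121e+00, 2.17546579e-03, 1.19108624e+00])}
```

View pics/scene0.png

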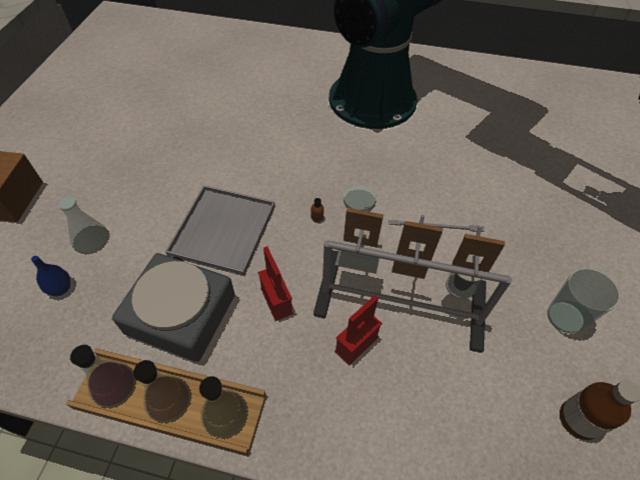

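View pics/side0.png

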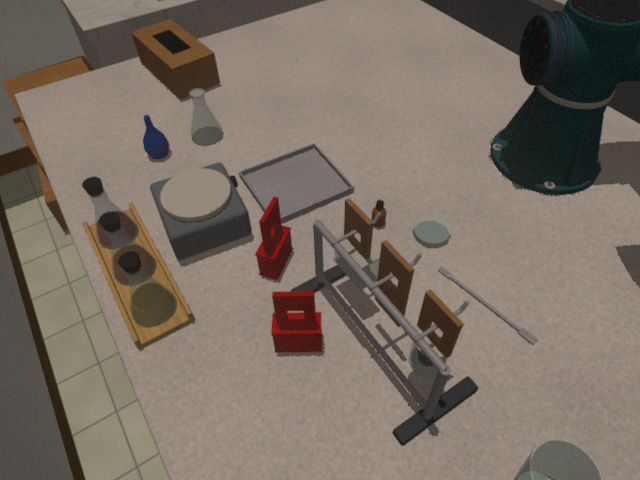

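View pics/wrist0.png

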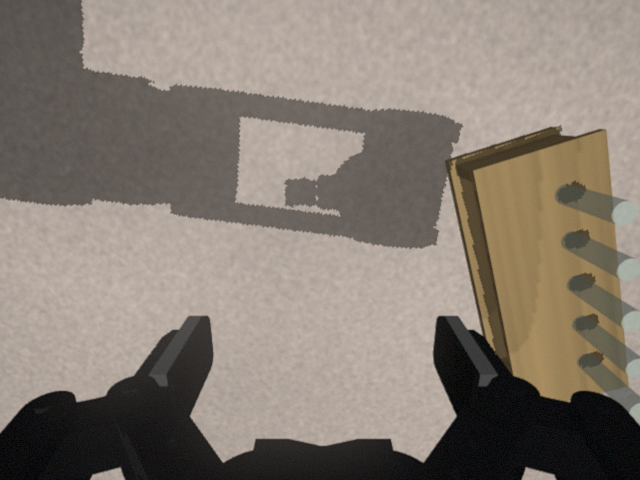

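The three cards hang at scene (364,228), (416,249) and (479,251). A box seems to be under the left one (358,258) and a round tub under the right one (462,284). I'll zoom in to check and measure.

```bash
cat > h.py <<'E'
import numpy as np, cv2
from scipy.spatial.transform import Rotation as R
from station import manip, imaging
def pts(info,d,uv):
    uv=np.array(uv); z=np.array([np.median([x for x in d[v-1:v+2,u-1:u+2].ravel() if x>0] or [0]) for u,v in uv])
    c=np.stack([(uv[:,0]-info['cx'])/info['fx']*z,(uv[:,1]-info['cy'])/info['fy']*z,z],1)
    return R.from_euler('xyz',info['rotation']).apply(c)+info['position']
def cloud(info,d):
    v,u=np.mgrid[:480,:640]
    c=np.stack([(u-info['cx'])/info['fx']*d,(v-info['cy'])/info['fy']*d,d],-1)
    return (R.from_euler('xyz',info['rotation']).apply(c.reshape(-1,3))+info['position']).reshape(480,640,3)
def proj(info,P):
    c=R.from_euler('xyz',info['rotation']).inv().apply(np.atleast_2d(P)-info['position'])
    return np.stack([c[:,0]/c[:,2]*info['fx']+info['cx'],c[:,1]/c[:,2]*info['fy']+info['cy']],1)
E
python3 - <<'E'
from h import *
for n,(x,y,w,h) in {"scene":(300,170,240,190),"side":(290,180,200,270)}.items():
    p=cv2.imread(f"pics/{n}0.png")[y:y+h,x:x+w]
    f=min(800/w,600/h); cv2.imwrite(f"pics/{n}0z.png",cv2.resize(p,None,fx=f,fy=f,interpolation=cv2.INTER_CUBIC)); print(f)
i=imaging.camera_info("scene"); d=np.load("pics/scene0.npy"); p=cv2.imread("pics/scene0.png")
C=cloud(i,d)
hsv=cv2.cvtColor(p,cv2.COLOR_BGR2HSV)
np.set_printoptions(suppress=True,precision=1)
print(pts(i,d,[(330,246),(420,262),(505,279),(364,215),(420,240),(480,245),(190,255),(205,188),(273,203),(246,271),(168,252),(220,230)]))
E
```

```text
3.1578947368421053
2.2222222222222223
[[ 611.8   12.2  166.8]
 [ 609.   159.8  168.8]
 [ 609.   292.9  169. ]
 [ 569.8   57.4  211.3]
 [ 574.8  153.7  181.2]
 [ 577.   243.9  200.9]
 [ 590.3 -280.1    4.4]
 [ 415.5 -314.3   10.4]
 [ 422.8 -152.1   12.8]
 [ 597.3 -157.8    0.6]
 [ 599.9 -321.7   14.3]
 [ 515.7 -242.4    5.2]]
```

View pics/scene0z.png

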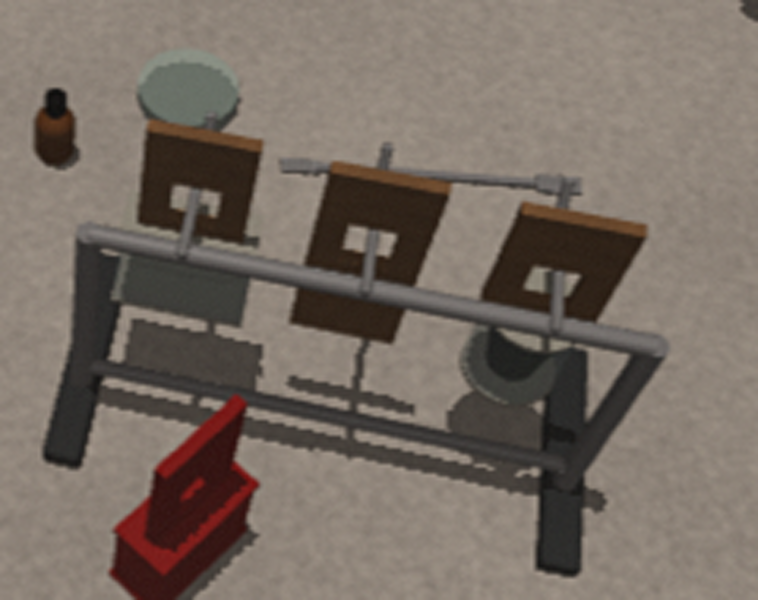

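View pics/side0z.png

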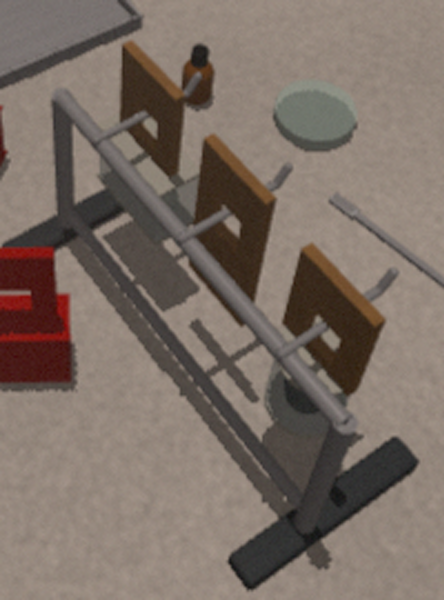

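Box-shaped pack is on the left peg (low y) and the round tub with black stopper is on the right (high y). The middle peg has only a blank card. Next: exact poses and obstacles.

```bash
python3 - <<'E'
from h import *
np.set_printoptions(suppress=True,precision=1)
for n in ["scene","side"]:
    i=imaging.camera_info(n); d=np.load(f"pics/{n}0.npy"); p=cv2.imread(f"pics/{n}0.png"); C=cloud(i,d); C[d<=0]=np.nan
    hsv=cv2.cvtColor(p,cv2.COLOR_BGR2HSV)
    X,Y,Z=C[...,0],C[...,1],C[...,2]
    m=(abs(Z-167)<6)&(X>595)&(X<625)&(Y>0)&(Y<310)&(hsv[...,1]<90)
    P=C[m]; 
    if len(P)>5:
        k=np.polyfit(P[:,1],P[:,0],1); print(n,"rail",m.sum(),"slope",k,"y range",P[:,1].min(),P[:,1].max(), "zmax",np.percentile(P[:,2],95))
    br=(hsv[...,0]<20)&(hsv[...,1]>100)&(Z>120)&(Z<225)&(X>500)&(X<640)&(Y>0)&(Y<310)
    nl,L,st,_=cv2.connectedComponentsWithStats(br.astype(np.uint8))
    for l in range(1,nl):
        if st[l,4]<150: continue
        P=C[L==l]; 
        k=np.polyfit(P[:,1],P[:,0],1)
        T=P[P[:,2]>np.percentile(P[:,2],97)-4]
        print(n,"card",st[l,4],"y",np.percentile(P[:,1],[1,99]),"x",np.percentile(P[:,0],[2,50,98]),"z",np.percentile(P[:,2],[1,99]),"slope",k[0],"topmean",T.mean(0), "topx",np.percentile(T[:,0],[3,97]),"topy",np.percentile(T[:,1],[2,98]))
    tall=[("box",(X>540)&(X<600)&(Y>0)&(Y<110)&(Z>100)&(Z<140)&~br),("bottle",(X>380)&(X<560)&(Y>-60)&(Y<30)&(Z>12)),("dish",(X>350)&(X<560)&(Y>30)&(Y<140)&(Z>5)&(Z<100)),("peg",(X>500)&(X<565)&(Y>30)&(Y<110)&(Z>120)&(Z<200)&~br),
     ("traywall",(X>380)&(X<640)&(Y>-360)&(Y<-120)&(Z>10)&(Z<20))]
    for nm,mm in tall:
        P=C[mm]
        if len(P): print(n,nm,len(P),np.percentile(P,[1,50,99],axis=0).T.tolist() if 0 else np.percentile(P,[1,50,99],axis=0).ravel())
        if nm=="traywall" and len(P): print(cv2.minAreaRect(P[:,:2].astype(np.float32)))
E
```

```text
scene rail 1428 slope [ -0.  609.2] y range 0.5240380425745883 303.8114221259854 zmax 171.53785780608794
scene card 950 y [29.  85.6] x [563.  569.6 571.5] z [135.  214.3] slope -0.00533452046593058 topmean [567.   57.3 212.7] topx [562.1 571. ] topy [29.4 85.2]
scene card 1037 y [123.3 180.4] x [567.  574.  575.6] z [132.6 214.1] slope -0.0021747775385482543 topmean [571.2 152.  212.3] topx [566.1 575.2] topy [123.7 180.3]
scene card 1086 y [216.8 275.4] x [570.4 576.9 578.7] z [137.2 214.3] slope -0.004865783368969025 topmean [574.4 246.8 212.4] topx [569.5 578.4] topy [218.8 275.4]
scene box 543 [548.5  18.8 100.4 577.5  58.9 128.3 585.5  94.2 134.7]
scene bottle 314 [380.9 -59.5  12.1 438.1 -43.9  30.2 558.4  28.5 132.5]
scene dish 216 [350.9  30.2   5.1 372.3  44.8  13.7 409.3 122.4  17.1]
scene peg 99 [526.1  43.5 128.5 551.5  63.6 131.4 564.4  94.5 185. ]
scene traywall 840 [ 414.2 -327.    10.1  524.5 -241.9   14.8  608.9 -152.2   18.7]
((510.6395568847656, -240.31365966796875), (171.7451629638672, 192.7373504638672), 87.4862289428711)
side rail 1719 slope [ -0.  607.5] y ran
[... 310 characters left out ...]
779595 topmean [570.6 155.4 214.2] topx [566.5 573.8] topy [125.5 183.2]
side card 1490 y [219.9 278.7] x [570.2 576.2 577.3] z [133.5 215.8] slope -0.00860382112258225 topmean [573.7 250.3 214.2] topx [569.4 577. ] topy [220.9 277.8]
side box 628 [547.2  21.4 101.  570.5  83.1 132.1 583.2  97.7 135.7]
side bottle 299 [380.8 -56.3  12.5 430.7 -40.5  34.4 445.9  28.6  62.7]
side dish 504 [350.6  30.6   5.  379.   53.4  15.2 558.2 132.8  96.7]
side peg 251 [525.5  38.1 121.3 553.   85.9 132.8 563.8  97.5 194. ]
side traywall 843 [ 412.5 -324.7   10.1  501.6 -238.7   15.6  604.9 -148.4   19.6]
((508.5936279296875, -237.4969940185547), (175.29344177246094, 191.85586547851562), 87.25818634033203)
```

>>> send_rows(
  moves=[
    [[2.5,-3.6,1,0,0,-1,0.2],[5,-7.2,2,0,0,-2,0.2],[7.5,-10.8,3,0,0,-3,0.2],[10,-14.4,4,0,0,-4,0.2],[12.5,-18,5,0,0,-5,0.2],[15,-21.6,6,0,0,-6,0.2],[17.5,-25.2,7,0,0,-7,0.2],[20,-28.8,8,0,0,-8,0.2]],
  ],
)

```text
time_s: 0.95
eef_pos: [423.0, 267.6, 311.6]
tcp_rot: [-3.142, 0.0, 0.068]
ft_force: [0.2, 0.6, -0.0]
width: 51.1
```

>>> send_rows(
  moves=[
    [[2.5,-3.5,0,0,0,-0.3,0.0],[5,-7,0,0,0,-0.53,0.0],[7.5,-10.5,0,0,0,-0.53,0.0],[10,-14,0,0,0,-0.53,0.0],[12.5,-17.5,0,0,0,-0.53,0.0],[14.5,-21.0,0,0,0,-0.53,0.0],[14.5,-21.0,-2,0,0,-0.53,0.0],[14.5,-21.0,-4,0,0,-0.53,0.0]],
  ],
)

```text
time_s: 1.75
eef_pos: [568.4, 57.7, 270.9]
tcp_rot: [-3.142, -0.001, -0.003]
ft_force: [0.4, 0.4, -0.8]
width: 42.7
```

```bash
python3 - <<'E'
from h import *
np.set_printoptions(suppress=True,precision=1)
print(manip.get_state()['eef_pos'],manip.get_state()['width'])
i=imaging.camera_info("wrist"); p,d=imaging.grab_frame("wrist"); cv2.imwrite("pics/wrist1.png",p)
C=cloud(i,d); C[d<=0]=np.nan; hsv=cv2.cvtColor(p,cv2.COLOR_BGR2HSV)
X,Y,Z=C[...,0],C[...,1],C[...,2]
m=(abs(Z-213)<5)&(abs(X-567)<20)&(abs(Y-59)<40); P=C[m]
print(m.sum(), np.percentile(P,[2,50,98],axis=0))
p,d=imaging.grab_frame("scene"); cv2.imwrite("pics/scene1.png",p)
E
```

```text
[568.4  57.7 270.9] 42.675224299593125
1482 [[562.5  29.1 211.3]
 [566.3  60.6 212.9]
 [570.1  87.8 214.2]]
```

View pics/wrist1.png

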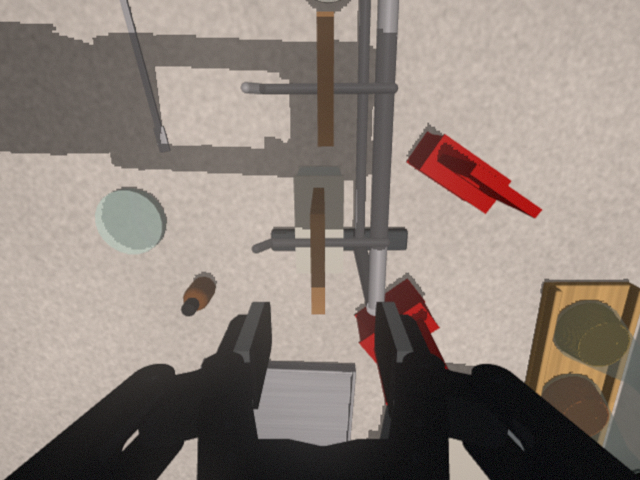

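The wrist picture confirms it: card edge at pixel (318,250), between the jaws. Its centre is at x 566.4, y 58.6, top 213. Descending straight to TCP z ≈182.

>>> send_rows(
  moves=[
    [[-0.2,0.1,-2.5,0,0,0,0],[-0.2,0.1,-5,0,0,0,0],[-0.2,0.1,-7,0,0,0,0],[-0.2,0.1,-8,0,0,0,0],[-0.2,0.1,-8.8,0,0,0,0],[-0.2,0.1,-8.8,0,0,0,0]],
  ],
)

```text
time_s: 2.45
eef_pos: [565.3, 60.4, 183.1]
tcp_rot: [-3.142, 0.001, 0.0]
ft_force: [-0.5, -0.3, -0.1]
width: 42.2
```

>>> send_rows(
  moves=[
    [[0,0,0,0,0,0,-0.5],[0,0,0,0,0,0,-0.7],[0,0,0,0,0,0,-1],[0,0,0,0,0,0,-1],[0,0,0,0,0,0,-1],[0,0,0,0,0,0,-1],[0,0,0,0,0,0,-1],[0,0,0,0,0,0,-1]],
  ],
)

```text
time_s: 3.25
eef_pos: [566.1, 60.2, 184.2]
tcp_rot: [-3.142, -0.002, -0.0]
ft_force: [-0.2, 0.1, 6.4]
width: 7.2
```

>>> send_rows(
  moves=[
    [[0,0,0.4,0,0,0,-1],[0,0,0.8,0,0,0,-1],[0,0,1.2,0,0,0,-1],[0,0,1.6,0,0,0,-1],[0,0,1.9,0,0,0,-1],[0,0,1.9,0,0,0,-1],[0,0,1.9,0,0,0,-1]],
  ],
)

```text
time_s: 3.95
eef_pos: [565.4, 60.2, 202.3]
tcp_rot: [3.142, 0.0, 0.0]
ft_force: [0.1, -0.8, -1.0]
width: 6.9
```

```bash
python3 - <<'E'
from h import *
np.set_printoptions(suppress=True,precision=1)
s=manip.get_state();print(s['eef_pos'],s['width'],s['ft_force'],s['ft_torque'])
for n in ["side","scene"]:
    i=imaging.camera_info(n)
    p,d=imaging.grab_frame(n); cv2.imwrite(f"pics/{n}2.png",p); C=cloud(i,d); C[d<=0]=np.nan
    hsv=cv2.cvtColor(p,cv2.COLOR_BGR2HSV);X,Y,Z=C[...,0],C[...,1],C[...,2]
    m=(hsv[...,0]<20)&(hsv[...,1]>100)&(Z>120)&(Z<240)&(X>540)&(X<600)&(Y>0)&(Y<100)
    print(n,m.sum(),np.percentile(C[m],[1,50,99],axis=0))
    m=cv2.resize(p[150:390,280:520],None,fx=2.4,fy=2.4,interpolation=cv2.INTER_CUBIC); cv2.imwrite(f"pics/{n}2z.png",m)
E
```

```text
[565.4  60.2 202.3] 6.937526100302497 [ 0.1 -0.8 -1. ] [ 0. -0. -0.]
side 660 [[561.6  29.5 151. ]
 [568.3  77.4 184.8]
 [569.7  89.3 233.5]]
scene 716 [[562.3  28.6 151.4]
 [569.4  62.9 193.1]
 [571.6  86.1 231.4]]
```

View pics/side2z.png

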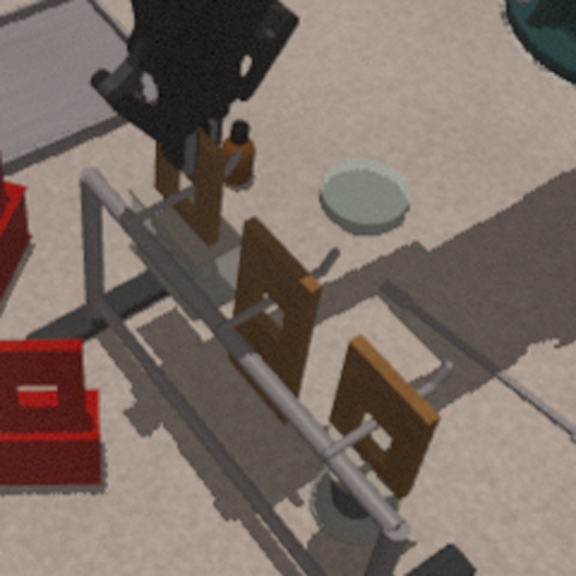

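View pics/scene2z.png

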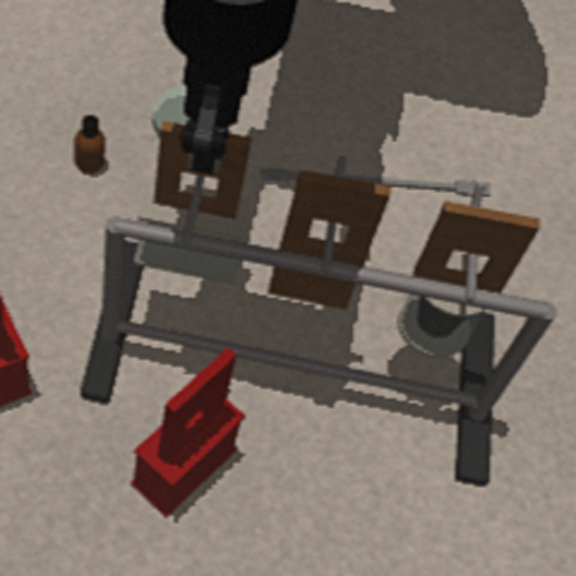

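The pack rose about 19 mm (card top 232) and hangs level and free: force is about 1 N. Sliding off forward (-x).

>>> send_rows(
  moves=[
    [[-1,0,0,0,0,0,-1],[-2,0,0,0,0,0,-1],[-3,0,0,0,0,0,-1],[-4,0,0,0,0,0,-1],[-5,0,0,0,0,0,-1],[-6,0,0,0,0,0,-1],[-7,0,0,0,0,0,-1],[-8,0,0,0,0,0,-1]],
  ],
)

```text
time_s: 4.85
eef_pos: [484.6, 60.2, 202.3]
tcp_rot: [-3.142, 0.0, 0.0]
ft_force: [0.8, -0.6, -0.4]
width: 6.9
```

```bash
python3 - <<'E'
from h import *
np.set_printoptions(suppress=True,precision=1)
s=manip.get_state();print(s['eef_pos'],s['width'],s['ft_force'],s['ft_torque'])
for n in ["side"]:
    p,d=imaging.grab_frame(n)
    m=cv2.resize(p[150:390,280:520],None,fx=2.4,fy=2.4,interpolation=cv2.INTER_CUBIC); cv2.imwrite(f"pics/{n}3z.png",m)
E
```

```text
[484.6  60.2 202.3] 6.879713834289524 [ 0.8 -0.6 -0.4] [ 0.  0. -0.]
```

View pics/side3z.png

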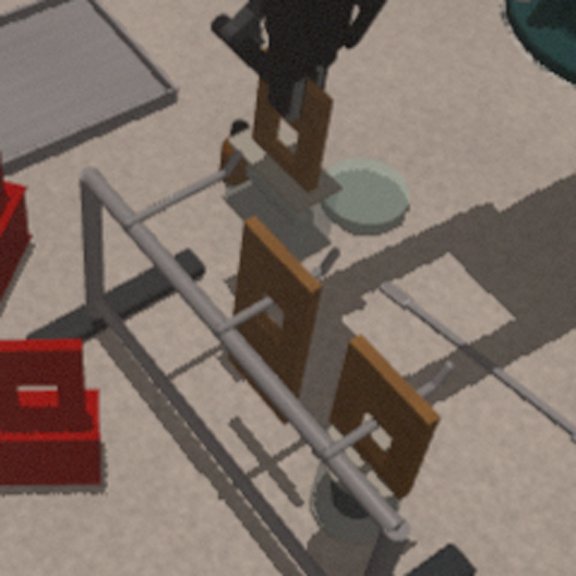

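The pack is free of the peg. Lift, then carry to the tray.

>>> send_rows(
  moves=[
    [[0,0,1.5,0,0,0,-1],[0,-0.5,3,0,0,0,-1],[0,-2.5,4,0,0,0,-1],[0,-5.5,4,0,0,0,-1],[0,-9,4,0,0,0,-1],[0.4,-12.5,4,0,0,0,-1],[0.8,-16,4,0,0,0,-1],[1.2,-19.5,4,0,0,0,-1]],
  ],
)

```text
time_s: 5.7
eef_pos: [497.4, -136.2, 242.4]
tcp_rot: [3.142, -0.0, -0.0]
ft_force: [1.2, 0.3, -1.6]
width: 7.0
```

>>> send_rows(
  moves=[
    [[0.4,-3.5,0,0,0,0,-1],[0.8,-6.5,0,0,0,0,-1],[1.1,-9,0,0,0,0,-1],[1.1,-10.4,-1,0,0,0,-1],[1.1,-10.4,-3,0,0,0,-1],[1.1,-10.4,-5,0,0,0,-1],[1.1,-10.4,-7,0,0,0,-1],[1.1,-10.4,-7,0,0,0,-1]],
  ],
)

```text
time_s: 6.5
eef_pos: [505.9, -236.8, 169.0]
tcp_rot: [-3.138, 0.006, 0.0]
ft_force: [-1.3, 0.2, -1.9]
width: 7.1
```

```bash
python3 - <<'E'
from h import *
np.set_printoptions(suppress=True,precision=1)
s=manip.get_state();print(s['eef_pos'],s['width'],s['ft_force'],s['ft_torque'])
for n in ["scene","side"]:
    i=imaging.camera_info(n)
    p,d=imaging.grab_frame(n); C=cloud(i,d); C[d<=0]=np.nan
    hsv=cv2.cvtColor(p,cv2.COLOR_BGR2HSV);X,Y,Z=C[...,0],C[...,1],C[...,2]
    m=(hsv[...,0]<20)&(hsv[...,1]>100)&(Z>80)&(Z<240)&(abs(X-508)<30)&(abs(Y+240)<50)
    print(n,m.sum(),np.percentile(C[m],[1,50,99],axis=0))
    cv2.imwrite(f"pics/{n}4.png",p)
E
```

```text
[ 505.9 -236.8  169. ] 7.087549558487368 [-1.3  0.2 -1.9] [0. 0. 0.]
scene 554 [[ 502.4 -267.3  118.4]
 [ 510.  -225.2  153.2]
 [ 512.3 -210.1  198.6]]
side 384 [[ 503.5 -266.7  119.5]
 [ 509.4 -219.9  150.9]
 [ 511.1 -206.9  201.4]]
```

View pics/side4.png

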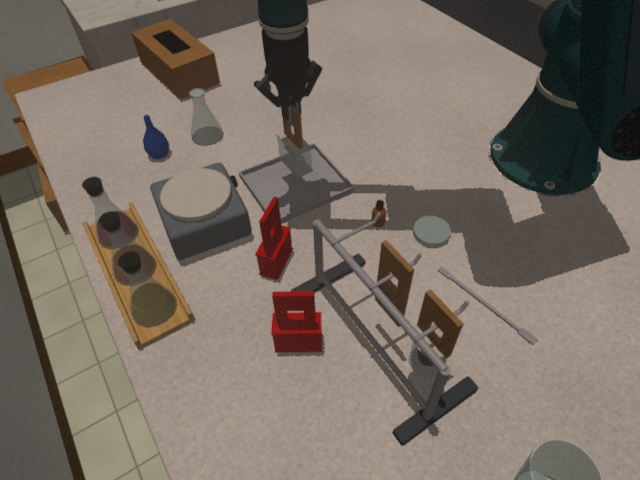

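View pics/scene4.png

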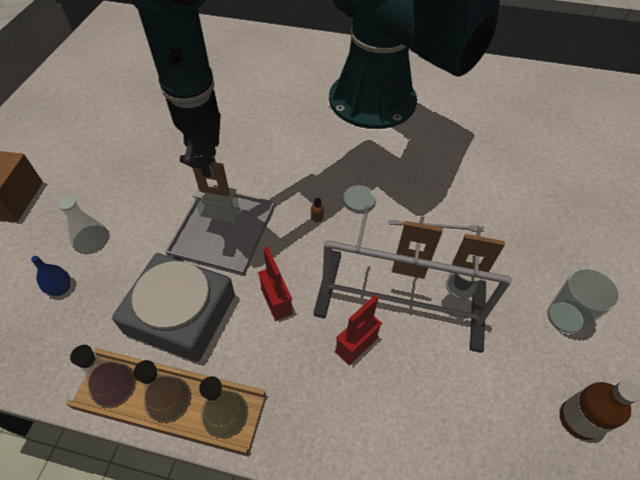

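>>> send_rows(
  moves=[
    [[0,0,-1.5,0,0,0,-1],[0,0,-3,0,0,0,-1],[0,0,-4,0,0,0,-1],[0,0,-4.6,0,0,0,-1],[0,0,-4.8,0,0,0,-1],[0,0,-4.9,0,0,0,-1],[0,0,-4.9,0,0,0,-1],[0,0,-4.9,0,0,0,-1]],
  ],
)

```text
time_s: 7.4
eef_pos: [508.8, -239.0, 123.8]
tcp_rot: [3.141, -0.001, -0.0]
ft_force: [1.0, -0.3, -0.4]
width: 7.0
```

>>> send_rows(
  moves=[
    [[0,0,-0.1,0,0,0,-1],[0,0,-0.2,0,0,0,-1],[0,0,-0.2,0,0,0,-1]],
  ],
)

```text
time_s: 7.7
eef_pos: [508.4, -238.7, 121.2]
tcp_rot: [-3.141, 0.0, -0.0]
ft_force: [-0.2, 0.7, -0.6]
width: 6.7
```

>>> send_rows(
  moves=[
    [[0,0,-0.1,0,0,0,-1],[0,0,-0.2,0,0,0,-1],[0,0,-0.2,0,0,0,-1]],
  ],
)

```text
time_s: 8.0
eef_pos: [508.6, -238.9, 119.5]
tcp_rot: [3.141, -0.0, -0.0]
ft_force: [-1.0, 0.3, 1.8]
width: 7.1
```

>>> send_rows(
  moves=[
    [[0,0,-0.05,0,0,0,-1],[0,0,-0.1,0,0,0,-1],[0,0,-0.1,0,0,0,-1]],
  ],
)

```text
time_s: 8.3
eef_pos: [508.8, -238.9, 119.5]
tcp_rot: [3.141, -0.001, 0.0]
ft_force: [-2.0, 1.8, 11.0]
width: 6.9
```

Contact: 11 N at the floor. Ease off slightly, then open gradually.

>>> send_rows(
  moves=[
    [[0,0,0.06,0,0,0,-1],[0,0,0.06,0,0,0,-1],[0,0,0.06,0,0,0,-0.7],[0,0,0.06,0,0,0,-0.5],[0,0,0.06,0,0,0,-0.3],[0,0,0.06,0,0,0,0],[0,0,0.06,0,0,0,0],[0,0,0.06,0,0,0,0]],
  ],
)

```text
time_s: 9.1
eef_pos: [508.4, -238.8, 118.8]
tcp_rot: [-3.141, 0.0, -0.0]
ft_force: [-0.2, -0.6, -0.5]
width: 43.0
```

```bash
python3 - <<'E'
from h import *
np.set_printoptions(suppress=True,precision=1)
s=manip.get_state();print(s['eef_pos'],s['width'],s['ft_force'])
p,d=imaging.grab_frame("wrist");cv2.imwrite("pics/wrist5.png",p)
E
```

```text
[ 508.4 -238.8  118.8] 42.97569164860578 [-0.2 -0.6 -0.5]
```

View pics/wrist5.png

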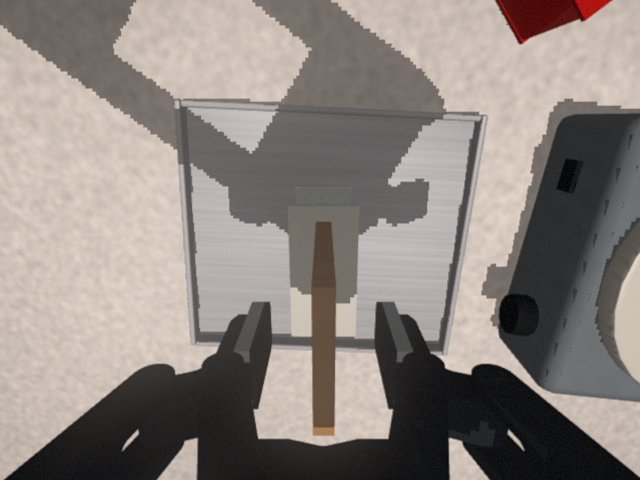

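The pack (card from (322,222) to (322,432)) stands in the middle of the tray, with both fingers clear of it. Retreating straight up.

>>> send_rows(
  moves=[
    [[0,0,1.5,0,0,0,0],[0,0,3.5,0,0,0,0],[0,0,6.5,0,0,0,0],[0,0,9.5,0,0,0,0],[0,0,12.5,0,0,0,0],[0,0,15,0,0,0,0],[0,0,16,0,0,0,0],[0,0,16,0,0,0,0]],
  ],
)

```text
time_s: 9.95
eef_pos: [509.2, -239.2, 280.1]
tcp_rot: [3.14, -0.002, -0.0]
ft_force: [1.0, -0.1, -0.2]
width: 43.0
```

```bash
python3 - <<'E'
from h import *
np.set_printoptions(suppress=True,precision=1)
s=manip.get_state();print(s['eef_pos'],s['width'],s['ft_force'])
for n in ["scene","side"]:
    i=imaging.camera_info(n)
    p,d=imaging.grab_frame(n); C=cloud(i,d); C[d<=0]=np.nan
    hsv=cv2.cvtColor(p,cv2.COLOR_BGR2HSV);X,Y,Z=C[...,0],C[...,1],C[...,2]
    m=(hsv[...,0]<20)&(hsv[...,1]>100)&(Z>60)&(Z<240)&(abs(X-508)<30)&(abs(Y+240)<50)
    print(n,m.sum(),np.percentile(C[m],[1,50,99],axis=0))
    m=(hsv[...,0]<20)&(hsv[...,1]>100)&(Z>120)&(X>540)&(X<600)&(Y>200)&(Y<300)
    print(n,"stopper",m.sum(),np.percentile(C[m],[1,50,99],axis=0))
    cv2.imwrite(f"pics/{n}6.png",p)
E
```

```text
[ 509.2 -239.2  280.1] 43.03940071512762 [ 1.  -0.1 -0.2]
scene 740 [[ 505.7 -269.4   69.2]
 [ 512.7 -240.9  119.7]
 [ 515.2 -212.2  149.6]]
scene stopper 1079 [[569.5 216.9 137. ]
 [577.  246.2 188.6]
 [579.  275.4 214.1]]
side 491 [[ 505.3 -269.    69.3]
 [ 511.2 -235.7  116.3]
 [ 512.8 -209.   151.1]]
side stopper 1481 [[569.9 219.9 133.8]
 [576.2 252.1 187.7]
 [577.4 278.7 215.8]]
```

View pics/side6.png

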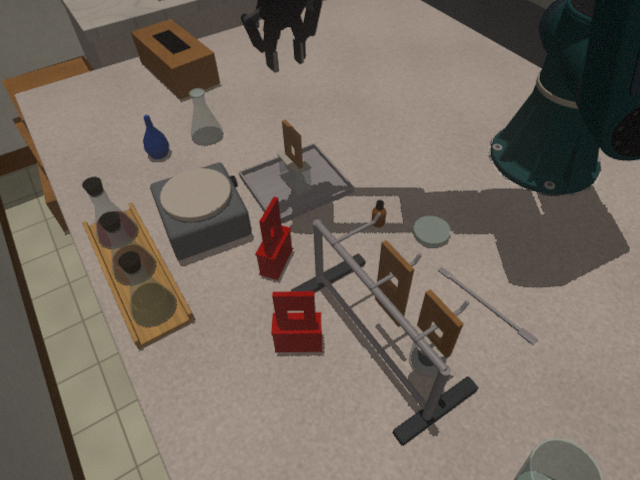

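The pack stands upright in the tray (card top about 148 mm, which is 4 + 144), the stopper pack hangs unchanged, and the gripper is clear.

```bash
python3 -c "
from station import manip
print(manip.close_job())"
```

```text
the job is handed in; nothing more can be done
None
```

The bar pack is in the tray, standing upright and let go, and the job was handed in at about 10 s of the 53 s allowed. I gripped its card header, lifted it about 19 mm, slid it 80 mm forward off the peg and set it down near the middle of the tray.

**Forces:** At the readings taken at the end of each move, the wrist force while lifting and sliding stayed around 1 N. The firmest contact was 11 N at touchdown, slightly more than planned; I eased off before opening the fingers.

**Final checks:** These came from the scene and side cameras:
- The top of the pack's card is at about 150 mm, against the 148 mm expected for a pack standing on the tray floor. It is centred near (509, -239).
- The stopper pack hangs where it was before.
- The gripper is about 130 mm above the pack and touching nothing.

No check failed. The two cameras disagree by 2 to 4 mm in position, about what the calibration allows.

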